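# Bring the tilting layout board in the pipe store down one notch

## Task

The tilting layout board on the bench is propped one notch too steep, in its third notch; set it to its second notch counted up from flat and leave it standing there on its pawl. It will not simply go down: raise it by its knob through the last notch and on against the rubber buffer at the top, just firmly enough that the pawl tips over and out, then let the board down until it lies flat (which puts the pawl back in), and raise it again to the second notch. Do not force it against the buffer, never let the board drop, and leave the pawl alone and the other things where they are.

Things in the scene. Friction and masses are not known exactly. Their poses are not given: they have to be found in the camera images.
- board_knob (a point): Centre of the black knob at the middle of the board's front edge: a cylinder 30 mm across, 26 mm long, its axis along the hinge direction (y), on a neck 14 mm wide and 12 mm thick. Grip it across its flat ends; it may turn between the pads. 270 mm from the hinge line; 125 mm above the bench when the board is flat. The board weighs some 3 to 5 N here.
- board_hinge (a point): Middle of the hinge line at the board's far edge, 125 mm above the bench; does not move. y axis: the hinge line, level. x axis: from knob to hinge, tilting with the board. The hinge is damped: a free board falls at about 0.7 rad/s; careful letting down is below 0.4 rad/s.
- board_mid (a point): Centre of the board's top face: plywood 225 x 270 mm, 12 mm thick, paper clipped on, front edge 35 mm behind the knob's centre. Its toothed sector hangs at its right-hand side (-y). A trip lug is clamped on the sector, exactly where is not known: somewhere between 0.62 and 0.87 rad of tilt it meets the buffer, and within the next 0.02 rad throws the pawl out.
- board (a joint): Tilt of the board in rad, 0 = flat, grows as the knob is raised. Propped it stands at 0.12 (first notch), 0.24 (second), 0.365 (third, the start) or 0.49 (fourth and last). Each tooth clicks past the pawl close to its own resting tilt, so raising it 0.03 to 0.08 above that and letting it down slowly sets the notch.
- pawl (a joint): Top-heavy steel pawl at the stand's right-hand side, pivoted at its foot. In rad: 0 = leaning in to the teeth (away from the robot), up to 0.12 while a tooth passes, 0.19 upright, up to 0.31 = tipped out (toward the robot), where it stays by its weight. A slanted wing on the board pushes it back in as the board comes down to flat; it passes upright only in the last 0.1 rad.
- pawl_head: Round steel head on top of the pawl, 22 mm across and 26 mm long, outside the board's edge, 184 mm right of the middle; origin at its centre. The robot must not touch it.
- buffer: Rubber buffer, 16 x 16 x 8 mm, on a post 163 mm right of the stand's middle; origin at the centre of its underside. It is springy, felt at the knob as 3.8 N per mm of travel on top of the board's weight. About 3 to 8 N of extra lift at the knob trips the pawl; more than about 17 N extra is forcing it (42 N at the buffer).
- tee_fitting: Bystander: grey plastic pipe tee standing upright, 54 mm across and 85 mm tall, to the right of the stand.
- coupling: Bystander: grey pipe coupling, a ring 58 mm across and 50 mm tall, to the left of the stand.
- tape_roll: Bystander: roll of clear tape, a ring 90 mm across and 24 mm tall, lying to the left of the stand.
- elbow_fitting: Bystander: grey pipe elbow, 50 mm across, about 90 mm tall, on the right-hand part of the bench.
- screwdriver: Bystander: screwdriver lying on the right-hand part of the bench.
- solvent_can: Bystander: can, 68 mm across and 110 mm tall, on the left-hand part of the bench.
- pipe_offcut: Bystander: white pipe offcut 20 mm thick and 220 mm long, lying on the left-hand part of the bench.

How it is judged:
On the way, in this order (a step that is already met when the one before it is completed fails the run):
1. the board is raised to the top and the pawl has tipped out (value of joint board above 0.58 rad and value of joint pawl above 0.25 rad), for 0.1 s.
2. the board lies flat and the pawl is back in (value of joint board below 0.03 rad and value of joint pawl below 0.18 rad), for 0.1 s.
At the end, for the whole second after the job is handed in: The board rests on its pawl in the second notch from flat (tilt 0.21 to 0.275 rad), at rest (slower than 0.03 rad/s), with the pawl leaning in (below 0.10 rad) (value of joint board between 0.21 and 0.275 rad and value of joint pawl below 0.1 rad and velocity of joint board between -0.03 and 0.03 rad/s); the robot touches nothing.
It fails at once if the board is forced against the rubber buffer (more than 42 N at the buffer) (contact force between anything else and buffer above 42 N).
It fails at once if the board is let drop (falls faster than 0.55 rad/s) (velocity of joint board below -0.55 rad/s).
It fails at once if the robot touches the pawl's head (contact force between any of the fingers, the arm and pawl_head above 0.5 N).
It fails at once if another thing on the bench is moved by more than 30 mm (distance of any of tee_fitting, coupling, tape_roll, elbow_fitting, screwdriver, solvent_can, pipe_offcut from where it was at the start of the episode above 0.03 m).
It also fails if it takes over 67 s, if anything falls off the work surface, if the arm or the gripper's body presses on something with over 40 N, if the wrist force passes 120 N, or if a joint passes its speed limit or range.

## Robot

A 6-joint arm with a two-finger parallel gripper is mounted at the origin on the work surface. World frame = base frame: x ahead of the robot, y to its left, z up, the work surface at z = 0. Lengths are in m, angles in rad, forces in N, time in s.
With the tool pointing down it reaches from about 0.35 to 0.85 m from the base axis. Payload 8.1 kg.
Tool frame: the origin (TCP) lies at the very end of the fingers, on their centre line; the grasp point (between the pads) lies 19 mm behind it; z points along the fingers, y is the direction in which the jaws open and shut (so a half turn about z gives the same grasp; the last joint's range is limited). The gripper opens to 93 mm and grips with 3 to 60 N. Pads are 15 mm wide; open, the fingers measure 128 mm over their backs; the gripper's body (75 mm by 188 mm) begins 65 mm behind the grasp point.
Start: joints at [-1.229, 0.13, 1.488, -0, 1.523, -0.085], TCP at [0.248, -0.546, 0.219] pointing down, gripper open.
Joint ranges: [-2.96, 2.96], [-0.89, 2.26], [0.02, 2.5], [-1.34, 4.48], [0, 2.73], [-2.66, 2.66]. Speed limits (rad/s): [2.39, 2.39, 2.79, 3.14, 3.14, 3.14].

## Interface

Orientations are given as a rotation vector (axis times angle).
In Python, from plant import * gives the robot as it stands.
- The arm moves only by the tool apply_moves, never from a script. Its argument "commands" is one flat list of numbers, 7 for each row, row after row: the shift along the world's x, y, z in cm, then the turn, a rotation vector about the world's x, y, z in rad, then the finger opening in cm, from 0 to 9.3. A call has 1 to 8 rows; each row shifts and turns the pose as measured when the row begins; what a row does not reach is not made up. A row lasts 1/8 s, in which the tool goes at most 62.5 mm and 10.7 degrees, less where a joint would pass 70% of its speed; a pose out of reach is approached as far as the arm can. A call with a gripper value outside its range is refused whole. The fingers move at their own pace and stop on an object; "squeeze" is the grip in N (left out, the last holds). Time passes only in rows, so rows that do not move let the fingers close. It gives the time, the measured TCP pose, the force and the opening at its end, in the units of the state.
- read_state(): the state, without advancing time (a new reading comes with each control period).
- read_camera(name): name is "scene" or "top" or "wrist"; returns (picture, depth): 384x512x3 uint8, blue, green, red; 384x512 float32, m along the optical axis (not along the pixel's ray), 0 where there is no reading.
- camera_model(name): a dict with "intrinsics" (3x3 intrinsics, pixels), "R" (3x3) and "t" (3): a world point X has camera coordinates R X + t. Camera axes: x right, y down, z forward; pixel columns grow to the right and rows downward; lengths in m; the calibration is good to about 2 mm. A picture is of the moment at which its call begins: read the wrist's pose just before it. camera_model takes no time and is no camera call; for the wrist camera it gives the pose at the moment of the call.
- close_job(): hands the job in, once; it reports no verdict.
Trained networks look in the newest picture that a camera, given by its name, has taken for a name from the list of things; names that differ only in an ending like _2 or _b are one class to them, and where a whole thing is asked for, a point or a joint stands for the part that bears it (a point fixed in the world has none). Each returns a list of dicts, best first, with "conf" (0 to 1); they miss things now and then, are a little off and sometimes report something else, mostly with a low value. They report only what shows in the picture. A call takes as long as a camera call.
- find_in(query, camera): "point" ([x, y, z] in m, in the coordinates of the camera as it stood for that picture, good to about 4 mm: the middle of the surface that is visible of it).
- cut_out(query, camera): "mask" (384x512 bool, what is visible of it).
- spot_point(query, camera): "point" ([x, y, z] in m, in the coordinates of the camera as it stood for that picture, good to about 4 mm: a listed point, or the origin of a listed thing).
The state is a dict: "t": time; "q": joint angles; "dq": joint speeds; "joint_torque": joint torques, N m; "tool_pos": TCP position; "orientation": TCP orientation; "force": force on the tool from outside, world axes, zero at the start; "wrist_torque": the same for the moment, N m; "opening": finger opening in m.
Only numpy, scipy, OpenCV 4.12 (cv2) and the standard library are available. Lean on these libraries where they do the work, as an engineer would, in place of code of your own. Each camera call takes 0.05 s, during which the arm holds its last target. There are 200 camera calls.

## Working session

There is one attempt and no reset: what is moved stays moved. The work goes in short steps, Python scripts to look and compute and a tool call to move; the robot and the scene stay as the last step left them, time stands still between calls to the robot, and variables do not carry over. Pictures are saved under pics/ and viewed, about 8 in all and at most 12, crops included, and the job is handed in when it is done.

Besides the shell and the picture viewer there is one more tool, called after ">>>" as name(argument=value, ...) on one line, values as JSON. apply_moves: Moves the arm, as the interface text tells. Its arguments: {"type":"object","properties":{"commands":{"type":"array"},"squeeze":{"type":"number"}},"required":["commands"]}

```bash
mkdir -p pics; ls; cat > h.py <<'E'
from plant import *
import numpy as np, cv2
def w(cam,p,cm=None):
    m=cm or camera_model(cam); return np.array(m["R"]).T@(np.array(p)-np.array(m["t"]))
E
python3 - <<'E'
from h import *
s=read_state(); print({k:np.round(v,3) for k,v in s.items()})
for c in("scene","top"):
    im,d=read_camera(c); cv2.imwrite(f"pics/{c}0.png",im)
    for n in("board_knob","board_hinge","board_mid","pawl_head","buffer","tee_fitting","coupling","tape_roll","elbow_fitting","solvent_can"):
        r=spot_point(n,c)
        print(c,n,[(round(x["conf"],2),np.round(w(c,x["point"]),3)) for x in r[:2]])
E
```

```text
pics
{'t': np.float64(0.0), 'q': array([-1.229,  0.131,  1.489, -0.   ,  1.523, -0.085]), 'dq': array([-0.001,  0.001, -0.001, -0.001,  0.001, -0.002]), 'joint_torque': array([-0.0000e+00, -5.5983e+01, -4.9177e+01,  7.7000e-02,  3.6000e-02,
       -0.0000e+00]), 'tool_pos': array([ 0.248, -0.546,  0.218]), 'orientation': array([-3.069, -0.665,  0.   ]), 'force': array([-0.333,  0.718,  0.322]), 'wrist_torque': array([ 0.032, -0.049,  0.008]), 'opening': np.float64(0.093)}
scene board_knob []
scene board_hinge [(0.57, array([ 0.769, -0.094,  0.129]))]
scene board_mid [(0.89, array([ 0.659, -0.067,  0.174]))]
scene pawl_head [(0.74, array([ 0.502, -0.336, -0.004])), (0.53, array([ 0.657, -0.257,  0.149]))]
scene buffer []
scene tee_fitting [(0.96, array([ 0.505, -0.339, -0.002]))]
scene coupling [(0.55, array([ 0.597, -0.519, -0.001]))]
scene tape_roll [(0.64, array([ 0.52 ,  0.188, -0.004]))]
scene elbow_fitting [(0.8, array([ 0.598, -0.518, -0.002]))]
scene solvent_can [(0.77, array([ 0.369,  0.52 , -0.004]))]
top board_knob [(0.94, array([ 0.524, -0.043,  0.22 ]))]
top board_hinge [(0.69, array([ 0.773, -0.092,  0.122]))]
top board_mid [(0.96, array([ 0.666, -0.072,  0.178]))]
top pawl_head []
top buffer []
top tee_fitting [(0.95, array([ 0.506, -0.339,  0.001])), (0.37, array([ 0.665, -0.068,  0.177]))]
top coupling [(0.62, array([0.662, 0.166, 0.002]))]
top tape_roll [(0.63, array([0.523, 0.186, 0.003]))]
top elbow_fitting [(0.77, array([ 0.602, -0.522, -0.001]))]
top solvent_can [(0.76, array([ 0.371,  0.52 , -0.003]))]
```

```bash
python3 -c "
import cv2,numpy as np
a=cv2.imread('pics/scene0.png');b=cv2.imread('pics/top0.png')
cv2.imwrite('pics/both.png',cv2.resize(np.hstack([a,b]),(800,300)))"
```

```text
(no output)
```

View pics/both.png

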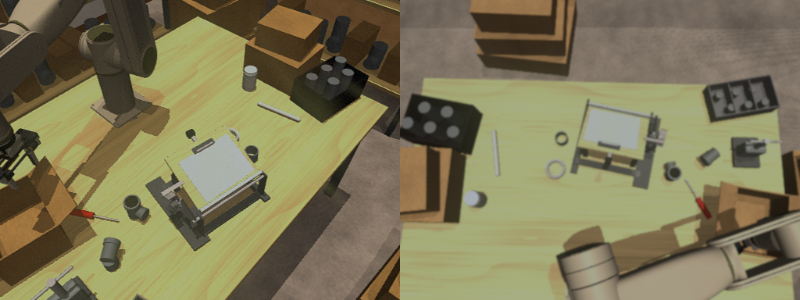

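>>> apply_moves(commands=[0,0,5.5,0,0,0,9.3,0,0,5.5,0,0,0,9.3,2.7,5,0,0,0,-0.07,9.3,2.7,5,0,0,0,-0.07,9.3,2.7,5,0,0,0,-0.07,9.3,2.7,5,0,0,0,-0.07,9.3,2.7,5,0,0,0,-0.07,9.3,2.7,5,0,0,0,-0.07,9.3], squeeze=30)

```text
t: 2.1
tool_pos: [0.4116, -0.2394, 0.3312]
orientation: [-3.141, 0.022, -0.006]
force: [1.5, -0.8, 0.1]
opening: 0.0931
```

>>> apply_moves(commands=[2.8,5,0,0,0,-0.06,9.3,2.8,5,0,0,0,-0.06,9.3,2.8,5,0,0,0,-0.05,9.3,2,4,0,0,0,-0.02,9.3,0,0,0,0,0,0,9.3])

```text
t: 2.72
tool_pos: [0.5189, -0.0391, 0.3321]
orientation: [3.124, -0.324, 0.01]
force: [-0.6, 0.2, -0.3]
opening: 0.0927
```

```bash
python3 - <<'E'
from h import *
s=read_state(); print(np.round(s["tool_pos"],4),np.round(s["orientation"],3))
m=camera_model("wrist")
im,d=read_camera("wrist"); cv2.imwrite("pics/w1.png",im)
m2=camera_model("top");im2,_=read_camera("top")
for n in("board_knob","board_hinge","board_mid","pawl_head","buffer"):
    for c,mm in(("wrist",m),("top",m2)):
        r=spot_point(n,c)
        print(c,n,[(round(x["conf"],2),np.round(w(c,x["point"],mm),4)) for x in r[:2]])
E
```

```text
[ 0.5189 -0.0391  0.3321] [ 3.124 -0.324  0.01 ]
wrist board_knob [(0.57, array([ 0.5313, -0.0418,  0.2246]))]
top board_knob [(0.66, array([ 0.5258, -0.0436,  0.2219]))]
wrist board_hinge []
top board_hinge [(0.91, array([ 0.7731, -0.093 ,  0.1214])), (0.43, array([ 0.5239, -0.0437,  0.2192]))]
wrist board_mid [(0.82, array([ 0.6621, -0.0709,  0.175 ]))]
top board_mid []
wrist pawl_head []
top pawl_head []
wrist buffer []
top buffer [(0.34, array([0.5943, 0.4657, 0.001 ]))]
```

View pics/w1.png

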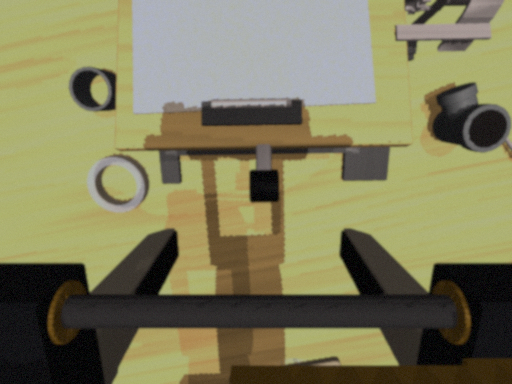

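```bash
python3 - <<'E'
from h import *
m=camera_model("wrist"); im,d=read_camera("wrist"); K=np.array(m["intrinsics"])
g=im.max(2)
M=np.zeros_like(g,bool);M[165:210,240:290]=g[165:210,240:290]<45
M&=d>0
v,u=np.nonzero(M); z=d[M]; P=np.c_[(u-K[0,2])/K[0,0]*z,(v-K[1,2])/K[1,1]*z,z]
W=(P-np.array(m["t"]))@np.array(m["R"])
print(u.min(),u.max(),v.min(),v.max(),np.percentile(W,[2,50,98],axis=0).round(4))
ex=np.array([np.cos(.2),-np.sin(.2),0]);ey=np.array([np.sin(.2),np.cos(.2),0])
top=W[W[:,2]>.215]
for e in(ex,ey): print(np.percentile(top@e,[2,50,98]).round(4))
p=read_state()["tool_pos"]; print(p@ex,p@ey)
E
```

```text
247 274 170 200 [[ 0.511  -0.0566  0.2247]
 [ 0.5254 -0.045   0.233 ]
 [ 0.5367 -0.0331  0.2357]]
[0.5095 0.5239 0.5347]
[0.049  0.0603 0.0715]
0.5162213782671902 0.061615529777491775
```

>>> apply_moves(commands=[0.7,-0.3,-4,0,0,0,9.3,0,0,-4,0,0,0,9.3,0,0,-3,0,0,0,9.3,0,0,-2,0,0,0,7,0,0,0,0,0,0,5])

```text
t: 4.0
tool_pos: [0.5252, -0.0456, 0.1996]
orientation: [3.122, -0.331, 0.015]
force: [0.4, -0.4, 0.7]
opening: 0.0773
```

>>> apply_moves(commands=[0,0,0.2,0,0,0,4,0,0,0,0,0,0,3,0,0,0,0,0,0,2,0,0,0,0,0,0,2,0,0,0,0,0,0,2,0,0,0,0,0,0,2,0,0,0,0,0,0,2], squeeze=30)

```text
t: 4.88
tool_pos: [0.5276, -0.0453, 0.2063]
orientation: [3.123, -0.33, 0.025]
force: [-0.0, -0.2, -1.0]
opening: 0.0259
```

>>> apply_moves(commands=[0.28,-0.06,0.72,0,0,0,2,0.3,-0.06,0.71,0,0,0,2,0.32,-0.06,0.71,0,0,0,2,0.34,-0.07,0.7,0,0,0,2,0.36,-0.07,0.69,0,0,0,2,0.38,-0.08,0.68,0,0,0,2,0.4,-0.08,0.67,0,0,0,2,0,0,0,0,0,0,2])

```text
t: 5.88
tool_pos: [0.5523, -0.0501, 0.2559]
orientation: [3.124, -0.329, 0.019]
force: [1.6, 1.7, -4.2]
opening: 0.0259
```

```bash
cat >> h.py <<'E'
ex=np.array([np.cos(.2),-np.sin(.2),0]);ey=np.array([np.sin(.2),np.cos(.2),0])
def st():
    s=read_state();p=s["tool_pos"];a,b=.7755-p@ex,p[2]+.019-.125
    print("t",round(s["t"],2),"ex",round(p@ex,4),"ey",round(p@ey,4),"z",round(p[2],4),"th",round(np.arctan2(b,a),4),"r",round(np.hypot(a,b),4),"F",np.round(s["force"],1),"tq",np.round(s["wrist_torque"],2),"op",s["opening"].round(4))
E
python3 - <<'E'
from h import *
st()
im,d=read_camera("scene");cv2.imwrite("pics/s2.png",im)
m=camera_model("scene")
for n in("board_knob","pawl_head","buffer","board_mid"):
    print(n,[(round(x["conf"],2),np.round(w("scene",x["point"],m),4)) for x in spot_point(n,"scene")[:2]])
cv2.imwrite("pics/s2c.png",cv2.resize(im[170:330,180:380],None,fx=3.7,fy=3.7,interpolation=cv2.INTER_CUBIC))
E
```

```text
Traceback (most recent call last):
  File "h.py", line 8, in st
    print("t",round(s["t"],2),"ex",round(p@ex,4),"ey",round(p@ey,4),"z",round(p[2],4),"th",round(np.arctan2(b,a),4),"r",round(np.hypot(a,b),4),"F",np.round(s["force"],1),"tq",np.round(s["wrist_torque"],2),"op",s["opening"].round(4))
                                                                                                                                                                                                                  ^^^^^^^^^^^^^^^^^^
AttributeError: 'float' object has no attribute 'round'
```

```bash
sed -i 's/s\["opening"\].round(4)/round(float(s["opening"]),4)/' h.py
python3 - <<'E'
from h import *
st()
im,d=read_camera("scene");cv2.imwrite("pics/s2.png",im)
m=camera_model("scene")
for n in("board_knob","pawl_head","buffer","board_mid"):
    print(n,[(round(x["conf"],2),np.round(w("scene",x["point"],m),4)) for x in spot_point(n,"scene")[:2]])
cv2.imwrite("pics/s2c.png",cv2.resize(im[170:330,180:380],None,fx=3.7,fy=3.7,interpolation=cv2.INTER_CUBIC))
E
```

```text
t 5.88 ex 0.5512 ey 0.0606 z 0.2559 th 0.5891 r 0.2698 F [ 1.6  1.7 -4.2] tq [ 0.31 -0.11  0.31] op 0.0259
board_knob [(0.88, array([ 0.5473, -0.0487,  0.2687]))]
pawl_head [(0.62, array([ 0.6621, -0.2585,  0.1493]))]
buffer []
board_mid [(0.74, array([ 0.6711, -0.0702,  0.1922]))]
```

View pics/s2c.png

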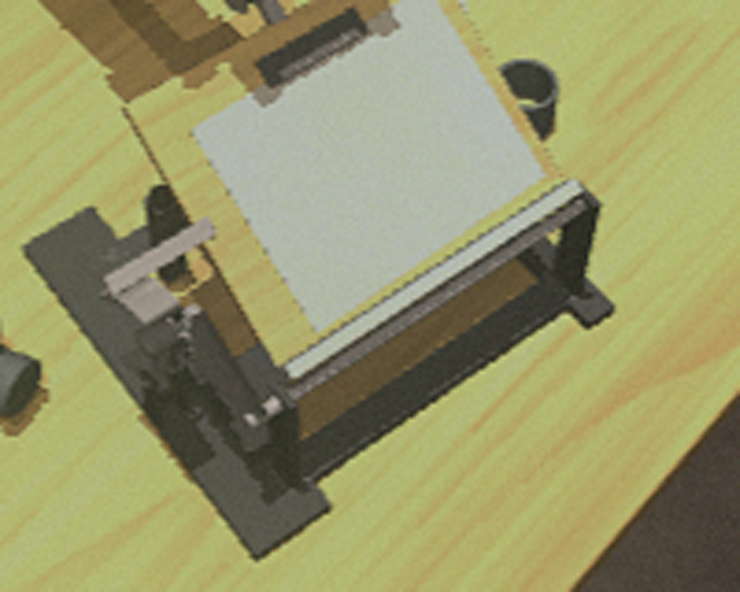

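>>> apply_moves(commands=[0.22,-0.05,0.33,0,0,0,2,0.22,-0.05,0.33,0,0,0,2,0,0,0,0,0,0,2])

```text
t: 6.5
tool_pos: [0.5557, -0.0508, 0.2612]
orientation: [3.124, -0.329, 0.015]
force: [3.4, 1.6, -4.9]
opening: 0.0257
```

```bash
python3 -c "
from h import *
st()"
```

```text
t 6.5 ex 0.5547 ey 0.0606 z 0.2612 th 0.6127 r 0.2699 F [ 3.4  1.6 -4.9] tq [ 0.34 -0.13  0.25] op 0.0257
```

>>> apply_moves(commands=[0.09,-0.02,0.13,0,0,0,2,0.09,-0.02,0.13,0,0,0,2,0,0,0,0,0,0,2])

```text
t: 6.88
tool_pos: [0.5574, -0.0511, 0.2637]
orientation: [3.124, -0.329, 0.013]
force: [2.8, 1.6, -6.7]
opening: 0.0258
```

>>> apply_moves(commands=[0.09,-0.02,0.13,0,0,0,2,0.09,-0.02,0.13,0,0,0,2,0,0,0,0,0,0,2])

```text
t: 7.25
tool_pos: [0.5593, -0.0515, 0.2664]
orientation: [-3.124, 0.329, -0.013]
force: [3.1, 1.7, -7.5]
opening: 0.026
```

>>> apply_moves(commands=[0,0,0,0,0,0,2,0,0,0,0,0,0,2])

```text
t: 7.5
tool_pos: [0.5593, -0.0514, 0.2664]
orientation: [-3.124, 0.329, -0.013]
force: [2.4, 2.7, -7.0]
opening: 0.0257
```

```bash
python3 -c "
from h import *
st()
im,d=read_camera('scene')
m=camera_model('scene')
for n in('board_knob','pawl_head','buffer'):
    print(n,[(round(x['conf'],2),np.round(w('scene',x['point'],m),4)) for x in spot_point(n,'scene')[:2]])
st()"
```

```text
t 7.5 ex 0.5583 ey 0.0607 z 0.2664 th 0.6363 r 0.27 F [ 2.4  2.7 -7. ] tq [ 0.36 -0.14  0.26] op 0.0257
board_knob [(0.95, array([ 0.5557, -0.0491,  0.2801]))]
pawl_head [(0.42, array([ 0.6559, -0.2608,  0.1489]))]
buffer [(0.31, array([ 0.3701,  0.5181, -0.0032]))]
t 7.7 ex 0.5583 ey 0.0607 z 0.2664 th 0.6363 r 0.27 F [ 4.8  2.4 -5.7] tq [ 0.4  -0.15  0.26] op 0.0257
```

>>> apply_moves(commands=[0.09,-0.02,0.13,0,0,0,2,0.09,-0.02,0.13,0,0,0,2,0,0,0,0,0,0,2])

```text
t: 8.07
tool_pos: [0.5611, -0.0518, 0.2691]
orientation: [-3.124, 0.329, -0.013]
force: [3.0, 2.1, -6.4]
opening: 0.0258
```

>>> apply_moves(commands=[0.1,-0.02,0.13,0,0,0,2,0.1,-0.02,0.13,0,0,0,2,0,0,0,0,0,0,2])

```text
t: 8.45
tool_pos: [0.5633, -0.0522, 0.2719]
orientation: [-3.124, 0.329, -0.013]
force: [2.1, 2.6, -6.3]
opening: 0.0258
```

>>> apply_moves(commands=[0.1,-0.02,0.13,0,0,0,2,0.1,-0.02,0.13,0,0,0,2,0,0,0,0,0,0,2])

```text
t: 8.82
tool_pos: [0.5654, -0.0526, 0.2747]
orientation: [-3.124, 0.329, -0.012]
force: [2.4, 2.1, -5.9]
opening: 0.0259
```

>>> apply_moves(commands=[0.1,-0.02,0.13,0,0,0,2,0.1,-0.02,0.13,0,0,0,2,0,0,0,0,0,0,2])

```text
t: 9.2
tool_pos: [0.5675, -0.0531, 0.2774]
orientation: [-3.124, 0.329, -0.012]
force: [3.1, 2.8, -6.1]
opening: 0.0258
```

>>> apply_moves(commands=[0.1,-0.02,0.13,0,0,0,2,0.1,-0.02,0.13,0,0,0,2,0,0,0,0,0,0,2])

```text
t: 9.57
tool_pos: [0.5696, -0.0535, 0.2801]
orientation: [-3.124, 0.329, -0.012]
force: [4.2, 2.5, -6.1]
opening: 0.0261
```

>>> apply_moves(commands=[0.1,-0.02,0.11,0,0,0,2,0.1,-0.02,0.11,0,0,0,2,0,0,0,0,0,0,2])

```text
t: 9.95
tool_pos: [0.5716, -0.0538, 0.2825]
orientation: [-3.124, 0.329, -0.012]
force: [2.3, 2.1, -7.1]
opening: 0.0259
```

>>> apply_moves(commands=[0.1,-0.02,0.11,0,0,0,2,0.1,-0.02,0.11,0,0,0,2,0,0,0,0,0,0,2])

```text
t: 10.32
tool_pos: [0.5737, -0.0542, 0.2849]
orientation: [-3.124, 0.329, -0.012]
force: [2.7, 2.3, -5.7]
opening: 0.0263
```

>>> apply_moves(commands=[0.1,-0.02,0.11,0,0,0,2,0.1,-0.02,0.11,0,0,0,2,0,0,0,0,0,0,2])

```text
t: 10.7
tool_pos: [0.5758, -0.0546, 0.2873]
orientation: [-3.124, 0.329, -0.011]
force: [2.7, 2.1, -5.9]
opening: 0.026
```

>>> apply_moves(commands=[0.1,-0.02,0.11,0,0,0,2,0.1,-0.02,0.11,0,0,0,2,0,0,0,0,0,0,2])

```text
t: 11.08
tool_pos: [0.5779, -0.055, 0.2897]
orientation: [-3.124, 0.329, -0.011]
force: [2.7, 2.6, -4.6]
opening: 0.0256
```

>>> apply_moves(commands=[0.1,-0.02,0.11,0,0,0,2,0.1,-0.02,0.11,0,0,0,2,0,0,0,0,0,0,2])

```text
t: 11.45
tool_pos: [0.5798, -0.0554, 0.2918]
orientation: [-3.124, 0.328, -0.01]
force: [1.2, 2.3, -6.2]
opening: 0.0258
```

```bash
python3 -c "
from h import *
st()
im,d=read_camera('scene')
m=camera_model('scene')
for n in('board_knob','pawl_head','buffer'):
    print(n,[(round(x['conf'],2),np.round(w('scene',x['point'],m),4)) for x in spot_point(n,'scene')[:2]])
st()"
```

```text
t 11.45 ex 0.5793 ey 0.0609 z 0.2918 th 0.7581 r 0.2702 F [ 1.2  2.3 -6.2] tq [0.53 0.15 0.29] op 0.0258
board_knob [(0.77, array([ 0.5751, -0.0554,  0.307 ]))]
pawl_head [(0.35, array([ 0.6441, -0.2569,  0.1462]))]
buffer []
t 11.65 ex 0.5793 ey 0.0609 z 0.2918 th 0.7581 r 0.2702 F [ 0.9  3.6 -5.9] tq [0.46 0.1  0.25] op 0.0258
```

```bash
python3 -c "
from h import *
im,d=read_camera('scene');cv2.imwrite('pics/s3.png',im)
a=cv2.imread('pics/s2.png')
f=lambda i:cv2.resize(i[220:310,180:265],None,fx=4.7,fy=4.7,interpolation=cv2.INTER_CUBIC)
cv2.imwrite('pics/s3c.png',np.hstack([f(a),f(im)]))"
```

```text
(no output)
```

View pics/s3c.png

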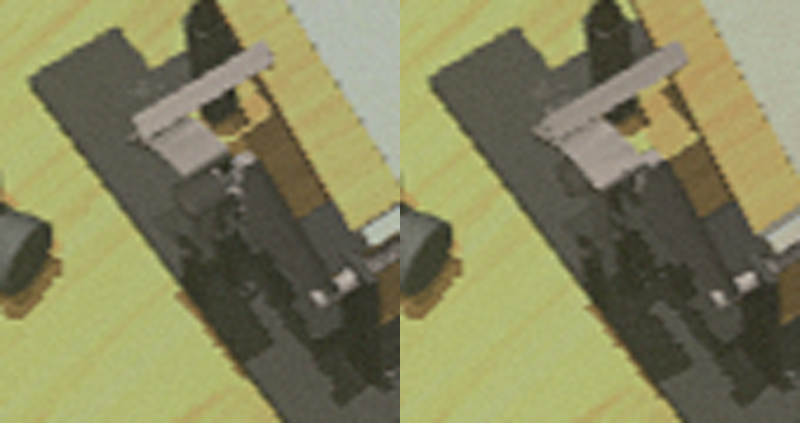

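>>> apply_moves(commands=[0.07,-0.01,0.07,0,0,0,2,0,0,0,0,0,0,2,0,0,0,0,0,0,2])

```text
t: 12.08
tool_pos: [0.5801, -0.0555, 0.2921]
orientation: [-3.124, 0.329, -0.009]
force: [1.6, 2.5, -5.9]
opening: 0.0258
```

```bash
python3 -c "
from h import *
st()
m=camera_model('scene');K=np.array(m['intrinsics'])
for i in range(3):
  im,d=read_camera('scene')
  print([(round(x['conf'],2),np.round(w('scene',x['point'],m),4)) for x in spot_point('pawl_head','scene')[:2]])
for r in cut_out('pawl_head','scene')[:2]:
  v,u=np.nonzero(r['mask']);print(r['conf'],len(u),u.mean(),v.mean())
for p in([.662,-.2585,.149],[.644,-.257,.146]):
  c=np.array(m['R'])@p+m['t'];print((K@c/c[2])[:2])
st()"
```

```text
t 12.07 ex 0.5796 ey 0.0609 z 0.2921 th 0.7598 r 0.2702 F [ 1.6  2.5 -5.9] tq [0.53 0.21 0.27] op 0.0258
[(0.53, array([ 0.6418, -0.2566,  0.1514]))]
[(0.57, array([ 0.6447, -0.2567,  0.149 ]))]
[(0.54, array([ 0.658 ,  0.1657, -0.0073])), (0.4, array([ 0.6463, -0.255 ,  0.1493]))]
[225.92211249 260.27122163]
[221.63059801 256.48199239]
t 12.43 ex 0.5796 ey 0.0609 z 0.2921 th 0.7598 r 0.2702 F [-0.3  2.8 -7.4] tq [0.48 0.33 0.26] op 0.0261
```

>>> apply_moves(commands=[0.1,-0.02,0.11,0,0,0,2,0,0,0,0,0,0,2])

```text
t: 12.68
tool_pos: [0.5808, -0.0556, 0.2928]
orientation: [-3.124, 0.329, -0.007]
force: [-0.5, 2.5, -6.3]
opening: 0.026
```

```bash
python3 -c "
from h import *
st()
m=camera_model('scene');K=np.array(m['intrinsics'])
for i in range(3):
  im,d=read_camera('scene')
  print([(round(x['conf'],2),np.round(w('scene',x['point'],m),4)) for x in spot_point('pawl_head','scene')[:2]])
st()
im4=cv2.resize(im[220:310,180:265],None,fx=6.5,fy=6.5,interpolation=cv2.INTER_CUBIC)
cv2.imwrite('pics/s4c.png',np.clip(im4.astype(float)*1.8,0,255).astype('u1'))"
```

```text
t 12.68 ex 0.5802 ey 0.0609 z 0.2928 th 0.7634 r 0.2702 F [-0.5  2.5 -6.3] tq [0.54 0.4  0.24] op 0.026
[(0.37, array([ 0.6444, -0.2554,  0.1488]))]
[(0.46, array([ 0.6454, -0.2557,  0.1484]))]
[(0.47, array([ 0.6418, -0.253 ,  0.1455]))]
t 12.97 ex 0.5803 ey 0.0609 z 0.2929 th 0.7637 r 0.2702 F [-1.3  2.7 -7.5] tq [0.57 0.49 0.25] op 0.0255
```

View pics/s4c.png

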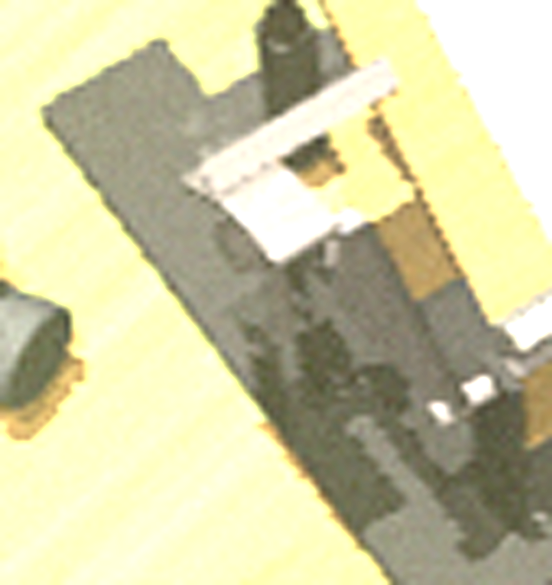

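```bash
python3 -c "
from h import *
out=[]
for c in('scene','top'):
  m=camera_model(c);K=np.array(m['intrinsics']);im,d=read_camera(c)
  v,u=np.nonzero(d>0);z=d[v,u];P=np.c_[(u-K[0,2])/K[0,0]*z,(v-K[1,2])/K[1,1]*z,z]
  W=(P-np.array(m['t']))@np.array(m['R']);E=np.c_[W@ex,W@ey-.0609,W[:,2]]
  s=(E[:,1]<-.165)&(E[:,1]>-.205)&(E[:,2]>.02)&(E[:,0]>.55)&(E[:,0]<.85)
  C=np.full((300,400,3),255,'u1')
  for e,uu,vv in zip(E[s],u[s],v[s]): cv2.circle(C,(int((e[0]-.55)*1300),int(290-e[2]*1300)),3,tuple(int(x) for x in np.minimum(255,im[vv,uu]*1.5)),-1)
  for k in range(6): cv2.line(C,(int(k*.05*1300),0),(int(k*.05*1300),299),(220,120,120),1)
  for k in range(5): cv2.line(C,(0,int(290-k*65)),(399,int(290-k*65)),(120,120,220),1)
  out.append(C);print(s.sum())
cv2.imwrite('pics/side.png',np.hstack(out));st()"
```

```text
625
341
t 13.07 ex 0.5803 ey 0.0609 z 0.2929 th 0.7637 r 0.2702 F [-0.4  2.1 -7.2] tq [0.53 0.48 0.23] op 0.0261
```

View pics/side.png

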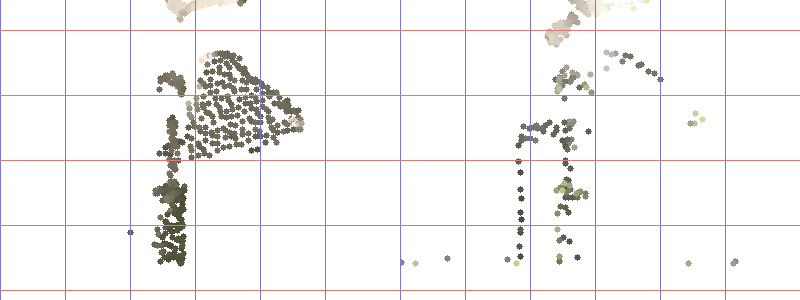

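>>> apply_moves(commands=[0.12,-0.02,0.13,0,0,0,2,0,0,0,0,0,0,2])

```text
t: 13.32
tool_pos: [0.5816, -0.0558, 0.2937]
orientation: [-3.124, 0.329, -0.005]
force: [-1.4, 3.4, -8.0]
opening: 0.0259
```

```bash
python3 -c "
from h import *
st()
m=camera_model('scene')
for i in range(2):
  im,d=read_camera('scene')
  print([(round(x['conf'],2),np.round(w('scene',x['point'],m),4)) for x in spot_point('pawl_head','scene')[:2]])
st()"
```

```text
t 13.32 ex 0.5811 ey 0.0609 z 0.2937 th 0.768 r 0.2703 F [-1.4  3.4 -8. ] tq [0.58 0.62 0.27] op 0.0259
[(0.56, array([ 0.6441, -0.2553,  0.1494]))]
[(0.5, array([ 0.6438, -0.2554,  0.1504]))]
t 13.53 ex 0.5811 ey 0.0609 z 0.2937 th 0.7681 r 0.2702 F [-1.5  3.3 -9.1] tq [0.58 0.63 0.26] op 0.026
```

>>> apply_moves(commands=[0.12,-0.02,0.13,0,0,0,2,0,0,0,0,0,0,2])

```text
t: 13.78
tool_pos: [0.5823, -0.0559, 0.2945]
orientation: [-3.124, 0.329, -0.002]
force: [-3.1, 2.8, -9.4]
opening: 0.026
```

```bash
python3 -c "
from h import *
st()
m=camera_model('scene')
for i in range(2):
  im,d=read_camera('scene')
  print([(round(x['conf'],2),np.round(w('scene',x['point'],m),4)) for x in spot_point('pawl_head','scene')[:2]])
st()"
```

```text
t 13.78 ex 0.5819 ey 0.0609 z 0.2945 th 0.772 r 0.2703 F [-3.1  2.8 -9.4] tq [0.59 0.81 0.25] op 0.026
[(0.46, array([ 0.6431, -0.2543,  0.1514]))]
[(0.66, array([ 0.5907,  0.4656, -0.0027])), (0.59, array([ 0.7689, -0.0918,  0.1266]))]
t 13.97 ex 0.5819 ey 0.0609 z 0.2945 th 0.7721 r 0.2702 F [-3.1  2.7 -9.7] tq [0.55 0.84 0.32] op 0.0261
```

>>> apply_moves(commands=[0.1,-0.02,0.11,0,0,0,2,0,0,0,0,0,0,2])

```text
t: 14.22
tool_pos: [0.5829, -0.0561, 0.2951]
orientation: [-3.124, 0.329, -0.0]
force: [-4.5, 3.0, -10.0]
opening: 0.0259
```

>>> apply_moves(commands=[-0.35,0.07,-0.36,0,0,0,2,-0.45,0.09,-0.48,0,0,0,2,-0.45,0.09,-0.5,0,0,0,2,-0.42,0.08,-0.52,0,0,0,2,-0.4,0.08,-0.54,0,0,0,2,-0.2,0.04,-0.3,0,0,0,2,0,0,0,0,0,0,2])

```text
t: 15.1
tool_pos: [0.5636, -0.0523, 0.2729]
orientation: [3.124, -0.329, 0.027]
force: [2.8, 1.9, -2.8]
opening: 0.026
```

```bash
python3 -c "
from h import *
st()
m=camera_model('scene')
for i in range(3):
  im,d=read_camera('scene')
  print([(round(x['conf'],2),np.round(w('scene',x['point'],m),4)) for x in spot_point('pawl_head','scene')[:2]])
st()
im4=cv2.resize(im[220:310,180:265],None,fx=4.7,fy=4.7,interpolation=cv2.INTER_CUBIC)
a=cv2.imread('pics/s2.png');f=lambda i:cv2.resize(i[220:310,180:265],None,fx=4.7,fy=4.7,interpolation=cv2.INTER_CUBIC)
cv2.imwrite('pics/s5c.png',np.clip(np.hstack([f(a),f(im)]).astype(float)*1.8,0,255).astype('u1'))"
```

```text
t 15.1 ex 0.5627 ey 0.0607 z 0.2729 th 0.6652 r 0.2704 F [ 2.8  1.9 -2.8] tq [ 0.38 -0.65  0.31] op 0.026
[(0.5, array([ 0.6336, -0.2544,  0.1473]))]
[(0.45, array([ 0.6334, -0.2541,  0.1488]))]
[(0.44, array([ 0.635 , -0.2522,  0.1488]))]
t 15.4 ex 0.563 ey 0.0607 z 0.2732 th 0.6667 r 0.2704 F [ 0.3  1.8 -1. ] tq [ 0.4  -0.23  0.23] op 0.0259
```

View pics/s5c.png

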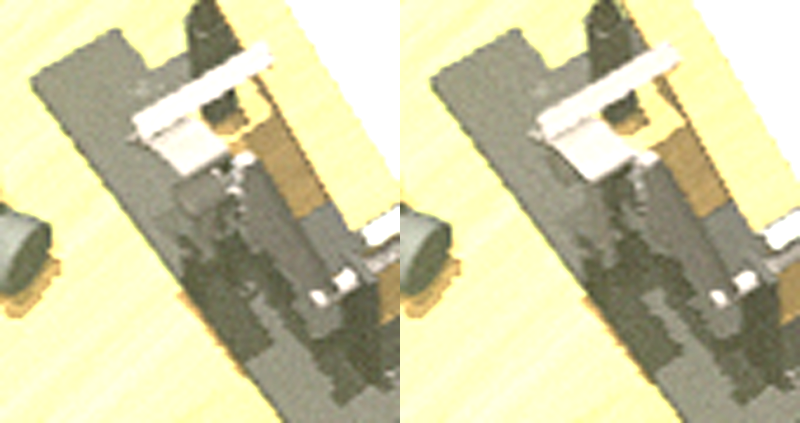

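>>> apply_moves(commands=[-0.48,0.1,-0.64,0,0,0,2,-0.46,0.09,-0.66,0,0,0,2,-0.44,0.09,-0.67,0,0,0,2,-0.42,0.09,-0.69,0,0,0,2,-0.4,0.08,-0.7,0,0,0,2,-0.38,0.08,-0.71,0,0,0,2,-0.36,0.07,-0.72,0,0,0,2,-0.33,0.07,-0.73,0,0,0,2])

```text
t: 16.4
tool_pos: [0.5292, -0.0456, 0.2151]
orientation: [3.123, -0.329, 0.03]
force: [0.3, -0.4, 0.3]
opening: 0.0261
```

```bash
python3 -c "
from h import *
st()
m=camera_model('scene')
im,d=read_camera('scene')
for n in('pawl_head','board_knob'): print([(round(x['conf'],2),np.round(w('scene',x['point'],m),4)) for x in spot_point(n,'scene')[:2]])
"
```

```text
t 16.4 ex 0.5277 ey 0.0604 z 0.2151 th 0.4146 r 0.2708 F [ 0.3 -0.4  0.3] tq [ 0.23 -0.35  0.32] op 0.0261
[(0.4, array([ 0.633 , -0.2534,  0.1486])), (0.34, array([ 4.024e-01, -4.525e-01, -4.000e-04]))]
[(0.86, array([ 0.5274, -0.0428,  0.226 ]))]
```

>>> apply_moves(commands=[-0.31,0.06,-0.74,0,0,0,2,-0.29,0.06,-0.75,0,0,0,2,-0.27,0.05,-0.76,0,0,0,2,-0.25,0.05,-0.77,0,0,0,2,-0.22,0.04,-0.78,0,0,0,2,-0.2,0.04,-0.78,0,0,0,2,-0.18,0.04,-0.79,0,0,0,2,0,0,0,0,0,0,2])

```text
t: 17.55
tool_pos: [0.5111, -0.0422, 0.1576]
orientation: [3.123, -0.329, 0.03]
force: [1.2, 1.0, -2.2]
opening: 0.026
```

```bash
python3 -c "
from h import *
st()
m=camera_model('scene')
im,d=read_camera('scene')
for n in('pawl_head','board_knob'): print([(round(x['conf'],2),np.round(w('scene',x['point'],m),4)) for x in spot_point(n,'scene')[:2]])
"
```

```text
t 17.55 ex 0.5093 ey 0.0602 z 0.1576 th 0.1915 r 0.2711 F [ 1.2  1.  -2.2] tq [ 0.19 -0.53  0.32] op 0.026
[(0.47, array([ 0.6396, -0.2546,  0.1472]))]
[(0.61, array([ 0.5123, -0.0426,  0.1726]))]
```

>>> apply_moves(commands=[-0.11,0.02,-0.6,0,0,0,2,-0.1,0.02,-0.6,0,0,0,2,-0.09,0.02,-0.6,0,0,0,2,-0.08,0.02,-0.6,0,0,0,2,-0.06,0.01,-0.6,0,0,0,2,-0.05,0.01,-0.5,0,0,0,2,-0.03,0.01,-0.4,0,0,0,2,0,0,0,0,0,0,2])

```text
t: 18.7
tool_pos: [0.5063, -0.0413, 0.1173]
orientation: [3.122, -0.329, 0.033]
force: [1.4, 0.6, -2.0]
opening: 0.026
```

```bash
python3 -c "
from h import *
st()
m=camera_model('scene')
im,d=read_camera('scene')
for n in('pawl_head','board_knob'): print([(round(x['conf'],2),np.round(w('scene',x['point'],m),4)) for x in spot_point(n,'scene')[:2]])
"
```

```text
t 18.7 ex 0.5044 ey 0.0602 z 0.1173 th 0.0416 r 0.2714 F [ 1.4  0.6 -2. ] tq [ 0.16 -0.57  0.26] op 0.026
[(0.74, array([ 0.5233,  0.1889, -0.0048])), (0.65, array([ 0.6463, -0.2555,  0.1493]))]
[(0.57, array([ 0.5096, -0.0428,  0.131 ]))]
```

Still carrying load; lower further until it rests.

>>> apply_moves(commands=[0,0,-0.4,0,0,0,2,0,0,-0.4,0,0,0,2,0,0,-0.2,0,0,0,2,0,0,0,0,0,0,2])

```text
t: 19.35
tool_pos: [0.5063, -0.0412, 0.1123]
orientation: [3.122, -0.328, 0.033]
force: [0.2, 1.1, -3.4]
opening: 0.0258
```

```bash
python3 -c "
from h import *
st()
m=camera_model('scene')
for i in range(2):
  im,d=read_camera('scene')
  for n in('pawl_head','board_knob'): print([(round(x['conf'],2),np.round(w('scene',x['point'],m),4)) for x in spot_point(n,'scene')[:2]])
"
```

```text
t 19.35 ex 0.5044 ey 0.0602 z 0.1123 th 0.0234 r 0.2712 F [ 0.2  1.1 -3.4] tq [ 0.26 -0.27  0.35] op 0.0258
[(0.59, array([ 0.66  , -0.2591,  0.1461]))]
[(0.75, array([ 0.5059, -0.0405,  0.1251])), (0.24, array([ 0.6605, -0.2592,  0.1464]))]
[(0.49, array([ 0.6615, -0.2586,  0.1494]))]
[(0.6, array([ 0.5067, -0.0417,  0.1254]))]
```

>>> apply_moves(commands=[0,0,-0.3,0,0,0,2,0,0,-0.3,0,0,0,2,0,0,-0.2,0,0,0,2,0,0,0,0,0,0,2])

```text
t: 20.15
tool_pos: [0.5066, -0.0413, 0.1121]
orientation: [3.121, -0.328, 0.033]
force: [0.4, 0.9, -2.3]
opening: 0.0262
```

```bash
python3 -c "
from h import *
st()"
```

```text
t 20.15 ex 0.5047 ey 0.0602 z 0.1121 th 0.0224 r 0.2709 F [ 0.4  0.9 -2.3] tq [ 0.19 -0.18  0.33] op 0.0262
```

>>> apply_moves(commands=[0,0,-0.5,0,0,0,2])

```text
t: 20.27
tool_pos: [0.5078, -0.0415, 0.1104]
orientation: [3.121, -0.328, 0.037]
force: [-14.9, 2.7, 39.5]
opening: 0.0263
```

```bash
python3 -c "
from h import *
st()
im,d=read_camera('scene');cv2.imwrite('pics/s6.png',im)
m=camera_model('scene')
for n in('pawl_head','board_knob','board_mid'): print([(round(x['conf'],2),np.round(w('scene',x['point'],m),4)) for x in spot_point(n,'scene')[:2]])
K=np.array(m['intrinsics'])
v,u=np.nonzero(d>0);z=d[v,u];P=np.c_[(u-K[0,2])/K[0,0]*z,(v-K[1,2])/K[1,1]*z,z]
W=(P-np.array(m['t']))@np.array(m['R']);E=np.c_[W@ex,W@ey-.0609,W[:,2]]
s=(abs(E[:,1])<.07)&(E[:,0]>.58)&(E[:,0]<.72)&(E[:,2]>.1)&(E[:,2]<.17)
print(s.sum(),'slope',np.polyfit(E[s,0],E[s,2],1), 'tilt',-np.arctan(np.polyfit(E[s,0],E[s,2],1)[0]))
"
```

```text
t 20.27 ex 0.5059 ey 0.0602 z 0.1104 th 0.0165 r 0.2696 F [-14.9   2.7  39.5] tq [0.61 2.29 0.34] op 0.0263
[(0.63, array([ 0.6625, -0.2581,  0.1483]))]
[(0.86, array([ 0.5066, -0.0409,  0.1249]))]
[(0.71, array([ 0.6501, -0.0674,  0.1304]))]
1965 slope [0.00023909 0.13027725] tilt -0.0002390881469704801
```

>>> apply_moves(commands=[0,0,0.3,0,0,0,2,0.02,0,0.8,0,0,0,2,0.05,-0.01,0.8,0,0,0,2,0.08,-0.02,0.8,0,0,0,2,0.1,-0.02,0.8,0,0,0,2,0.12,-0.02,0.8,0,0,0,2,0.14,-0.03,0.8,0,0,0,2,0,0,0,0,0,0,2])

```text
t: 21.48
tool_pos: [0.5126, -0.0425, 0.1618]
orientation: [3.121, -0.328, 0.034]
force: [1.5, 0.4, -4.9]
opening: 0.026
```

```bash
cat >> h.py <<'E'
def tilt():
    im,d=read_camera('scene');m=camera_model('scene');K=np.array(m['intrinsics'])
    for n in('pawl_head','board_knob'): print(n,[(round(x['conf'],2),np.round(w('scene',x['point'],m),4)) for x in spot_point(n,'scene')[:2]])
    v,u=np.nonzero(d>0);z=d[v,u];P=np.c_[(u-K[0,2])/K[0,0]*z,(v-K[1,2])/K[1,1]*z,z]
    W=(P-np.array(m['t']))@np.array(m['R']);E=np.c_[W@ex,W@ey-.0609,W[:,2]]
    s=(abs(E[:,1])<.07)&(E[:,0]>.62)&(E[:,0]<.73)&(E[:,2]>.11)&(E[:,2]<.25)
    for _ in range(4):
        c=np.polyfit(E[s,0],E[s,2],1); s&=abs(np.polyval(c,E[:,0])-E[:,2])<.006
    print('n',s.sum(),'tilt',round(-np.arctan(c[0]),4)); return im
E
python3 -c "
from h import *
st();tilt()"
```

```text
t 21.48 ex 0.5108 ey 0.0602 z 0.1618 th 0.2079 r 0.2705 F [ 1.5  0.4 -4.9] tq [ 0.24 -0.01  0.34] op 0.026
pawl_head [(0.66, array([ 0.655 , -0.2576,  0.149 ])), (0.23, array([ 0.599 , -0.5185, -0.0051]))]
board_knob [(0.64, array([ 0.513 , -0.0409,  0.1748]))]
n 1772 tilt 0.1879
```

>>> apply_moves(commands=[0.14,-0.03,0.64,0,0,0,2,0.15,-0.03,0.64,0,0,0,2,0.16,-0.03,0.63,0,0,0,2,0.16,-0.03,0.62,0,0,0,2,0,0,0,0,0,0,2])

```text
t: 22.25
tool_pos: [0.5187, -0.0436, 0.1875]
orientation: [3.122, -0.328, 0.032]
force: [1.7, 0.5, -4.9]
opening: 0.0259
```

```bash
python3 -c "
from h import *
st();tilt()"
```

```text
t 22.25 ex 0.517 ey 0.0603 z 0.1875 th 0.3055 r 0.271 F [ 1.7  0.5 -4.9] tq [ 0.32 -0.02  0.3 ] op 0.0259
pawl_head [(0.63, array([ 0.6555, -0.2593,  0.1494]))]
board_knob [(0.61, array([ 0.502 , -0.3376, -0.001 ])), (0.58, array([ 0.5226, -0.044 ,  0.201 ]))]
n 1872 tilt 0.2847
```

>>> apply_moves(commands=[-0.08,0.02,-0.3,0,0,0,2,-0.08,0.02,-0.3,0,0,0,2,-0.08,0.02,-0.3,0,0,0,2,-0.06,0.01,-0.25,0,0,0,2,-0.04,0.01,-0.15,0,0,0,2,0,0,0,0,0,0,2])

```text
t: 23.15
tool_pos: [0.5154, -0.043, 0.1755]
orientation: [3.121, -0.328, 0.036]
force: [-2.0, 1.4, 1.8]
opening: 0.0254
```

```bash
python3 -c "
from h import *
st();tilt()"
```

```text
t 23.15 ex 0.5137 ey 0.0603 z 0.1755 th 0.2593 r 0.2709 F [-2.   1.4  1.8] tq [0.25 0.2  0.34] op 0.0254
pawl_head [(0.59, array([ 0.6597, -0.2571,  0.1493]))]
board_knob [(0.72, array([ 0.5183, -0.043 ,  0.1902]))]
n 1827 tilt 0.2373
```

>>> apply_moves(commands=[0,0,0,0,0,0,3,0,0,0,0,0,0,4.5,0,0,0,0,0,0,6,0,0,0,0,0,0,7,0,0,0,0,0,0,7])

```text
t: 23.92
tool_pos: [0.5151, -0.0435, 0.1741]
orientation: [3.12, -0.33, 0.034]
force: [0.1, 0.2, 0.2]
opening: 0.0655
```

```bash
python3 -c "
from h import *
st();tilt()"
```

```text
t 23.93 ex 0.5135 ey 0.0598 z 0.1741 th 0.2544 r 0.2707 F [0.1 0.2 0.2] tq [ 0.09  0.08 -0.01] op 0.0655
pawl_head [(0.6, array([ 0.6592, -0.2591,  0.1466]))]
board_knob [(0.76, array([ 0.5177, -0.0433,  0.1909]))]
n 1833 tilt 0.241
```

>>> apply_moves(commands=[0,0,2,0,0,0,7,0,0,4,0,0,0,7,0,0,4,0,0,0,7,0,0,4,0,0,0,7,0,0,0,0,0,0,7])

```text
t: 24.7
tool_pos: [0.5137, -0.0431, 0.3176]
orientation: [3.121, -0.33, 0.031]
force: [-0.4, -0.3, -0.4]
opening: 0.0702
```

```bash
python3 -c "
from h import *
st();im=tilt();cv2.imwrite('pics/end.png',im)"
```

```text
t 24.7 ex 0.512 ey 0.0598 z 0.3176 th 0.6767 r 0.3379 F [-0.4 -0.3 -0.4] tq [ 0.09  0.05 -0.  ] op 0.0702
pawl_head [(0.47, array([ 0.6572, -0.2593,  0.1464]))]
board_knob [(0.73, array([ 0.5147, -0.0421,  0.1899]))]
n 1830 tilt 0.2413
```

View pics/end.png

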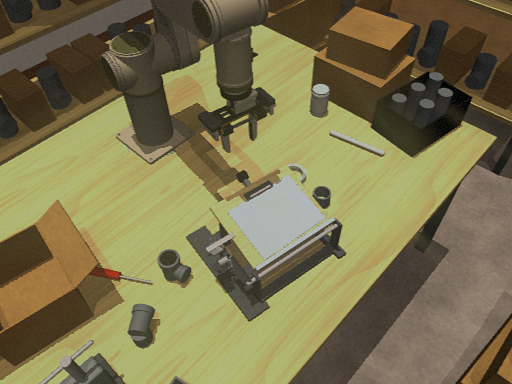

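The board stands at 0.241 rad, with its knob at pixel (243,177). The gripper is clear of it at (238,115), and the bystanders are where they were.

```bash
python3 -c "
from plant import *
print(close_job())"
```

```text
the job is handed in; nothing more can be done
None
```

The board is standing on its pawl in the second notch, and I handed the job in at about 25 s. I gripped the knob and raised the board to the buffer. Its lug met the buffer at about 0.74 rad, and I pressed on with about 8 N extra at the knob. The board then went down flat and back up to 0.285 rad, and I lowered it into the notch and let go.

**Pawl out:** after I backed off the buffer, the pawl's head was 24 mm nearer the robot than at the start. That matches fully tipped out. At a lighter press the head had moved only about 14 mm, so I pressed a little further before coming down.

**Flat:** the depth image gave a tilt of about 0.00 rad, and the pawl's head was back at its starting place. My last check there pressed the board briefly against its flat stop with about 40 N at the wrist. That was harder than I meant, but well under the 120 N wrist limit.

**Final state:** the tilt measured 0.241 rad both after release and after retreat, with the pawl in. The gripper is about 13 cm above the knob, the tool force is near zero, and no bystander looks moved.

**Disagreement:** while gripped, the arm's own position gave a tilt about 0.02 rad too high, because I held the knob a few mm above its centre. I went by the camera tilt for setting the notch.

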